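Reset the guarded over-temperature selector of a dry-block heater

ROBOT

A 6-joint arm with a two-finger parallel gripper is mounted at the origin on the work surface. World frame = base frame: x ahead of the robot, y to its left, z up, the work surface at z = 0. Lengths are in m, angles in degrees, forces in N, time in s.
With the tool pointing down it reaches from about 0.325 to 0.85 m from the base axis. Payload 15.5 kg.
Tool frame: the origin (TCP) lies at the very end of the fingers, on their centre line; the grasp point (between the pads) lies arm.grip_depth behind it (arm.grip_depth is the distance from the TCP to the grasp point, in m); z points along the fingers, y is the line along which they close (so a half turn about z gives the same grasp; the last joint's range is limited). The gripper opens to 91 mm and grips with 3 to 60 N. Pads are 32 mm wide; open, the fingers measure 118 mm over their backs; the gripper's body (76 mm by 178 mm) begins 60 mm behind the grasp point.
Start: joints at [62.137, 28.281, 77.091, -0, 74.628, -5.472], TCP at [0.238, 0.578, 0.214] pointing down, gripper open.
Joint ranges: [-166.48, 166.48], [-47.26, 123.95], [12.59, 153.08], [-70.14, 250.14], [6.76, 159.57], [-176.63, 176.63]. Speed limits (degrees/s): [108.29, 108.29, 147.25, 172.46, 172.46, 172.46].

INTERFACE

Orientations are given as a 3x3 rotation matrix whose columns are the frame's x, y, z axes.
In Python, from rig import arm gives the robot as it stands. Calls block until the motion is done:
- arm.move_to(position, orientation): joint-space move of the TCP to a pose.
- arm.move_l(position, orientation=None, feed=0.15): straight line of the TCP; orientation=None keeps the orientation; feed is the mean speed in m/s.
- arm.move_joints(angles): joint-space move.
- arm.grip(opening): finger opening in m; the grip force is fixed at half the most; returns when the fingers have stopped.
- arm.sleep(seconds).
- arm.solve_ik(position, orientation): joint angles nearest the present ones, or None.
- arm.snapshot(name): name is "scene" or "top"; returns the picture (480x640x3 uint8, red, green, blue); there is no depth.
- arm.get_calibration(name): a dict with "intrinsics" (3x3 intrinsics, pixels), "k1" (the pictures are not rectified: a ray, as slopes to the right and down, at radius r is drawn at 1 + k1 r^2 times it, then the intrinsics apply), "cam_to_world" (4x4, takes a point from camera to world coordinates). Camera axes: x right, y down, z forward; pixel columns grow to the right and rows downward; lengths in m; the calibration is good to about 2 mm. A picture is of the moment at which its call begins. get_calibration takes no time and is no camera call.
A pose or a line that the arm cannot do raises arm.Unreachable and nothing moves.
- arm.sign_off(): hands the job in; it is judged then, once.
Readings, each from a call of its own:
- arm.current_t(): time.
- arm.current_joint_positions(): joint angles.
- arm.current_dq(): joint speeds.
- arm.current_tau(): joint torques, N m.
- arm.current_ee_pos(): TCP position.
- arm.current_tool_rot(): TCP orientation.
- arm.current_force(): force on the tool from outside, world axes, zero at the start.
- arm.current_torque(): the same for the moment, N m.
- arm.current_width(): finger opening in m.
- arm.current_grasp_force(): force on a finger pad.
Only numpy, scipy, OpenCV 4.12 (cv2) and the standard library are available. Lean on these libraries where they do the work, as an engineer would, in place of code of your own. Each camera call takes 0.05 s, during which the arm holds its last target. There are 200 camera calls.

TASK

On the block heater, lift the spring-closed clear hood off the over-temperature selector and leave it propped open on its drop-in stay. Then push the selector knob in and, keeping it pushed in, turn it clockwise two notches from the first notch to the third, and let it spring back up locked in that notch, the hood still standing on its stay. Do not let the hood snap shut, do not force the knob against its notches or jam it down hard on its seat, and leave everything else on the bench as it stands.

Things in the scene. Friction and masses are not known exactly. Their poses are not given: they have to be found in the camera images.
- heater: Dry-block heater, a casing 280 mm deep (x), 340 mm wide (y), fixed. Origin: centre of its underside; its sloped front (-x) faces the robot, +y is its left, z up. Its flat top, the deck, is 100 mm above the bench. At the rear of the deck (x +55 to +135 mm) a heating block with capped tubes rises to 38 mm above the deck. Hooded selector on the front half, its axis at x -30, y 0 mm.
- hood (a joint): Opening angle of the hood, rad, 0 closed. A spring closes it at every angle (0.12 N m closed, 0.18 N m wide open): let go, it snaps shut unless it stands on its stay. Opened to about 1.88 the stay drops in; let back, the hood then stands on it at about 1.76. Stop at 2.05.
- hood_hinge (a point): Middle of the hood's hinge pin, 4 mm above the deck, 43 mm left (+y) of the selector's axis; its x axis is the hinge line. The hood: a clear box with grey frame, 110 (x) x 84 (y) mm, top 51 mm above the deck, 110 g, hinged along its left lower edge: its right edge swings up and over to the left. Standing open it reaches 88 mm above the deck, 55 mm and more left of the selector's axis.
- hood_pull (a point): Grasp point on the finger pull: an upright fin on the hood's top, middle of the right edge, 10 mm thick (along the hinge line), 26 mm wide (y), 34 mm tall; the point lies mid-thickness, 22 mm above the hood's top face. Closed it is 71 mm right of and 69 mm above the hinge pin; it circles the pin at 99 mm radius. Pinched across its thickness it can turn between the pads as the hood swings.
- stay_foot (a point): Centre of the foot (7 mm thick) of the stay: a steel rod 80 mm long pivoted on the hood's rear side, 60 mm behind (+x) the selector's axis. By its own weight the foot trails along a rail on the deck, a steel strip 10 mm wide, 6 mm high, along y. With the hood open far enough the foot runs off the rail's left end and drops 6 mm to the deck; let back, it butts on that end and props the hood.
- stay_seat (a point): Fixed point on the heater where the centre of the stay's foot comes to stand: against the left end of the rail, 3.5 mm above the deck. Its axes are the heater's.
- selector_grip (a point): Grasp point of the black selector knob, on its vertical axis, 31 mm above the deck with the knob up. A flange 48 mm across (top 17 mm above the deck) carries an upright grip bar 14 mm thick, 44 mm long, 24 mm tall. Fingertips astride the bar may rest on the flange. The bar lies, at selector = 0, along the heater's +x turned 55 degrees clockwise (from above), and turns with the knob.
- selector (a joint): Turn of the knob, rad, clockwise from above positive. Notches: first 0, second 0.611, third 1.222, fourth 1.833 (1 to 4 pips on the collar's rim). Play in a notch about 0.1 each way; friction 0.06 N m. Knob up: its lug is locked between two teeth of the collar. Let go between notches it stays caught down under a tooth.
- press (a joint): How far the knob is pushed in, m; 0 is up (locked). The spring takes 2 N to start and 2 N more per mm. Pushed in more than 3.9 mm (10 N) the lug passes under the teeth and the knob turns; at 4.5 mm (11 N) it bottoms on its hard seat.
- collar: Fixed toothed aluminium collar around the knob, 74 mm across, 10 mm high, with the knob's seat. Origin on the selector's axis at deck height. The knob must not bear on its teeth or seat with more than 15 N beyond the spring's force.
- jar: Small sample jar, 34 mm across, 45 mm tall, standing on the front right corner of the heater's deck. Origin under its centre.
- beaker: Glass beaker, 68 mm across, 90 mm tall, on the bench to the right of the heater. Origin under its centre.
- bottle_a: Clear bottle with cap, 68 mm across, 150 mm tall, on the bench to the left of the heater. Origin under its centre.
- bottle_b: Clear bottle with cap, 56 mm across, 120 mm tall, on the right of the bench. Origin under its centre.
- tip_box: Pipette-tip box, 125 x 85 x 80 mm, on the left of the bench. Origin under its centre.
- spatula: Thin steel micro-spatula, about 190 mm long, lying on the right of the bench. Origin under its centre.

How it is judged (in metres and radians):
On the way, in this order (a step that is already met when the one before it is completed fails the run):
1. the hood stands open on its stay by itself, the robot no longer touching it, the knob still in its first notch (value of joint hood between 1.6 and 1.9 rad and distance between stay_foot and stay_seat below 0.004 m and contact force between each of the arm, the fingers and hood below 0.2 N and value of joint selector below 0.3 rad), for 0.3 s.
2. the knob, pushed in, is turned past the first tooth, the hood still on its stay (value of joint hood between 1.6 and 1.9 rad and distance between stay_foot and stay_seat below 0.004 m and value of joint press above 0.0025 m and value of joint selector above 0.4 rad), for 0.1 s.
At the end, for the whole second after the job is handed in: The hood stands by itself on its stay (joint hood 1.60 to 1.90 rad, the stay's foot within 4 mm of its seat); the selector is in its third notch (1.222 rad within 0.14) and has sprung back up (press below 1.2 mm); nothing else has moved and the robot has let go (value of joint hood between 1.6 and 1.9 rad and distance between stay_foot and stay_seat below 0.004 m and value of joint selector between 1.082 and 1.362 rad and value of joint press below 0.0012 m); the robot touches nothing.
It fails at once if the hood is let go and snaps shut (below 1.2 rad, falling faster than 4 rad/s) (velocity of joint hood below -4 rad/s and value of joint hood below 1.2 rad).
It fails at once if the knob is forced: it bears on the collar's teeth or seat with more than 15 N (contact force between selector and collar above 15 N).
It fails at once if something else on the bench is shifted by more than 20 mm (distance of any of jar, beaker, bottle_a, bottle_b, tip_box, spatula from where it was at the start of the episode above 0.02 m).
It also fails if it takes over 72 s, if anything falls off the work surface, if the arm or the gripper's body presses on something with over 40 N, if the wrist force passes 120 N, or if a joint passes its speed limit or range.

## Working session

There is one attempt and no reset: what is moved stays moved. The work goes in short steps, each a Python script; the robot and the scene stay as the last script left them, time stands still between calls to the robot, and variables do not carry over. Pictures are saved under pics/ and viewed, at most 13 in all, crops included, and the job is handed in when it is done.

```bash
ls; mkdir -p pics; python3 - <<'E'
from rig import arm
import cv2
for n in("scene","top"):
    im=arm.snapshot(n); cv2.imwrite(f"pics/{n}0.png",im[:,:,::-1])
    c=arm.get_calibration(n); print(n,c)
print(arm.grip_depth,arm.current_tool_rot(),arm.current_t())
E
```

```text
pics
scene {'intrinsics': array([[604.70685476,   0.        , 322.44914363],
       [  0.        , 604.70685476, 237.62928755],
       [  0.        ,   0.        ,   1.        ]]), 'k1': 0.03437704974427039, 'cam_to_world': array([[ 0.86302555,  0.28765912, -0.41525791,  1.19411238],
       [ 0.50468154, -0.52675586,  0.68397719, -1.04335657],
       [-0.02198726, -0.79986279, -0.59978002,  1.03886866],
       [ 0.        ,  0.        ,  0.        ,  1.        ]])}
top {'intrinsics': array([[553.35846887,   0.        , 322.31889589],
       [  0.        , 553.35846887, 239.33776002],
       [  0.        ,   0.        ,   1.        ]]), 'k1': -0.1623472884299255, 'cam_to_world': array([[ 0.02792417, -0.99824622,  0.05219895,  0.47954193],
       [-0.99960352, -0.02807462, -0.0021511 ,  0.00317712],
       [ 0.00361279, -0.05211819, -0.99863439,  1.69988718],
       [ 0.        ,  0.        ,  0.        ,  1.        ]])}
0.0188 [[-9.24608660e-01  3.80918060e-01 -5.07976945e-04]
 [ 3.80918387e-01  9.24608134e-01 -9.90554948e-04]
 [ 9.23593467e-05 -1.10937344e-03 -9.99999380e-01]] 0.1
```

View pics/top0.png

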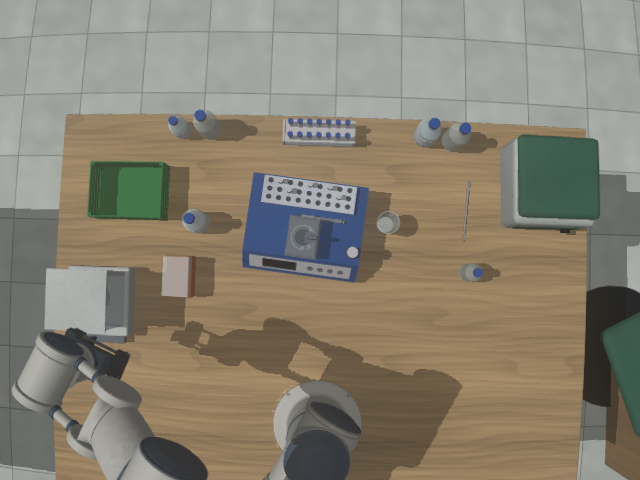

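View pics/scene0.png

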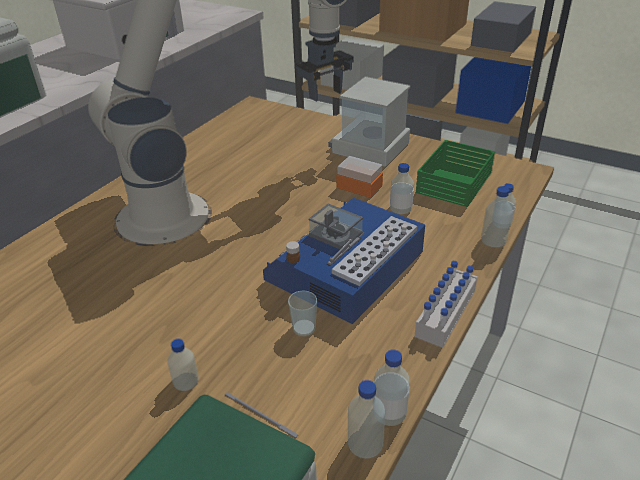

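The top view shows the heater at about (245–368, 173–282) with the hood near (308, 237). The scene view shows the hood near (335, 222). I'll enlarge both.

```bash
python3 - <<'E'
import cv2
a=cv2.imread("pics/top0.png")[168:288,238:398]; cv2.imwrite("pics/t1.png",cv2.resize(a,None,fx=5,fy=5,interpolation=cv2.INTER_CUBIC))
a=cv2.imread("pics/scene0.png")[190:325,255:435]; cv2.imwrite("pics/s1.png",cv2.resize(a,None,fx=4.4,fy=4.4,interpolation=cv2.INTER_CUBIC))
E
```

```text
(no output)
```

View pics/t1.png

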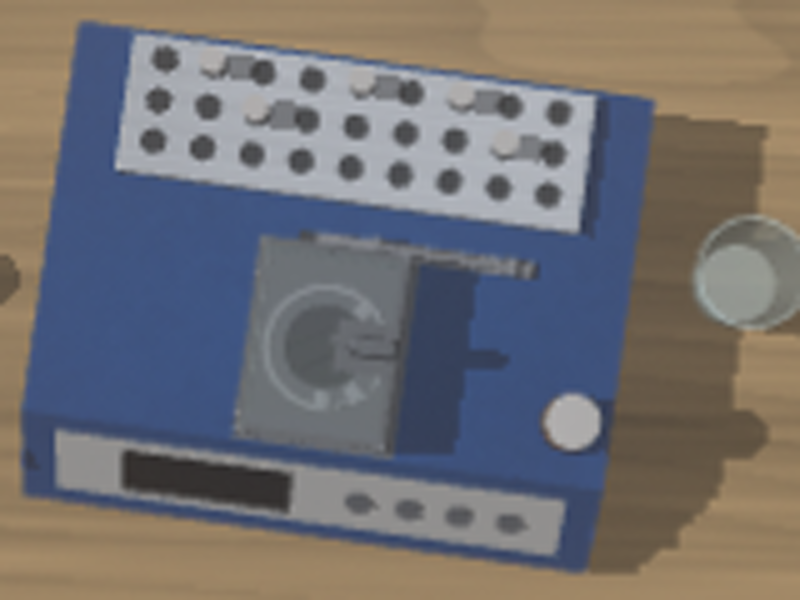

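View pics/s1.png

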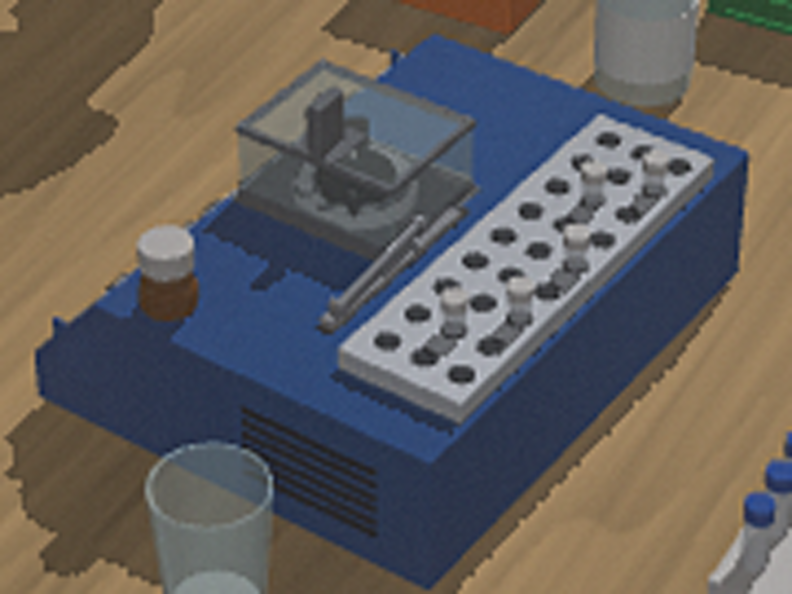

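```bash
cat > cam.py <<'E'
import numpy as np
from rig import arm
def proj(n,P):
    c=arm.get_calibration(n); T=np.linalg.inv(c["cam_to_world"])
    p=np.atleast_2d(P)@T[:3,:3].T+T[:3,3]; s=p[:,:2]/p[:,2:]
    s=s*(1+c["k1"]*(s**2).sum(1,keepdims=True)); K=c["intrinsics"]
    return s*[K[0,0],K[1,1]]+K[:2,2]
def Rz(a): c,s=np.cos(a),np.sin(a); return np.array([[c,-s,0],[s,c,0],[0,0,1]])
def h2w(q,P): return np.atleast_2d(P)@Rz(q[2]).T+[q[0],q[1],0]
E
python3 - <<'E'
from cam import *
from scipy.optimize import least_squares
hc=[[.025,.042,.151],[.025,-.042,.151],[-.085,.042,.151],[-.085,-.042,.151]]
A=np.array([[.14,.17,.1],[.14,-.17,.1]]+hc); a=np.array([[80,22],[653,100],[262,237],[413,250],[235,437],[390,455]])
B=np.array([[.14,.17,.1],[.14,-.17,.1]]+hc); b=np.array([[745,152],[430,460],[475,122],[388,188],[323,62],[237,128]])
a=(a+.5)/5-.5+[238,168]; b=(b+.5)/4.4-.5+[255,190]
f=lambda q:np.r_[proj("top",h2w(q,A))-a,proj("scene",h2w(q,B))-b]
r=least_squares(lambda q:f(q).ravel(),[.6,0,0],loss="soft_l1")
print(r.x,np.degrees(r.x[2])); print(f(r.x).round(2))
q=r.x
pts=dict(pull=[-.03,-.028,.173],pulltop=[-.03,-.028,.185],grip=[-.03,0,.131],hinge=[-.03,.043,.104])
for k,p in pts.items():
    w=h2w(q,p); print(k,w.round(4),((proj("top",w)-[238,168]+.5)*5).round(0),((proj("scene",w)-[255,190]+.5)*4.4).round(0))
print(arm.current_t())
E
```

```text
[ 0.59577598  0.05329864 -0.10700979] -6.131209177554136
[[-0.39  0.55]
 [ 0.27  0.42]
 [ 0.05  0.47]
 [-0.54  1.87]
 [ 0.05 -0.76]
 [-1.24 -0.31]
 [ 1.04  0.35]
 [ 0.38  1.5 ]
 [-0.34  0.03]
 [ 0.63  1.09]
 [-0.58  0.11]
 [-0.39  0.15]]
pull [[0.563  0.0287 0.173 ]] [[372. 351.]] [[326. 117.]]
pulltop [[0.563  0.0287 0.185 ]] [[372. 350.]] [[326. 100.]]
grip [[0.5659 0.0565 0.131 ]] [[325. 349.]] [[355. 154.]]
hinge [[0.5705 0.0993 0.104 ]] [[252. 341.]] [[397. 156.]]
0.1
```

```bash
cat > plan.py <<'E'
from cam import *
from scipy.spatial.transform import Rotation as Ro
q=[0.59578,0.0533,-0.10701]; gd=arm.grip_depth
ux=Rz(q[2])[:,0]
def down(a,sg=1):   # tool pointing down, closing axis at heater angle a
    y=sg*Rz(q[2]+a)[:,0]; z=np.array([0,0,-1.]); return np.c_[np.cross(y,z),y,z]
def pull(th,sg,phimax=np.radians(25)):
    v=Ro.from_rotvec([-th,0,0]).apply([0,-.071,.073]); g=h2w(q,np.array([-.03,.043,.104])+v)[0]
    R=Ro.from_rotvec(-ux*phimax*th/1.93).as_matrix()@down(0,sg)
    return g-R[:,2]*gd,R
E
python3 - <<'E'
from plan import *
for sg in(1,-1):
    for th in(0,1,1.93):
        p,R=pull(th,sg); s=arm.solve_ik(p,R); print(sg,th,p.round(3),None if s is None else np.round(s))
    for a in(35,-35):
        s=arm.solve_ik(h2w(q,[-.03,0,.12])[0],down(np.radians(a),sg)); print(a,None if s is None else np.round(s))
E
```

```text
1 0 [0.563 0.029 0.196] [-3. 24. 87. -0. 68.  3.]
1 1 [0.573 0.126 0.222] [ 14.  28.  78. -12.  79.  23.]
1 1.93 [0.581 0.2   0.162] [ 25.  38.  72. -21.  84.  36.]
35 [ -0.  30.  91.  -0.  59. -29.]
-35 [-0. 30. 91. -0. 59. 41.]
-1 0 [0.563 0.029 0.196] None
-1 1 [0.573 0.126 0.222] [  14.   28.   78.  -12.   79. -157.]
-1 1.93 [0.581 0.2   0.162] [  25.   38.   72.  -21.   84. -144.]
35 [ -0.  30.  91.  -0.  59. 151.]
-35 [  -0.   30.   91.   -0.   59. -139.]
```

```bash
sed -i 's/g-R\[:,2\]\*gd/g+R[:,2]*gd/' plan.py; python3 - <<'E'
from plan import *
p,R=pull(0,1); print(p)
arm.grip(.05)
e=np.array(arm.current_ee_pos()); arm.move_l(e+[0,0,.08],feed=.2)
arm.move_to(p+[0,0,.10],R)
arm.move_l(p+[0,0,.04],feed=.15)
cv=__import__("cv2")
a=arm.snapshot("top")[168:288,238:398,::-1]; b=arm.snapshot("scene")[170:305,255:435,::-1]
cv.imwrite("pics/c1.png",np.vstack([cv.resize(a,(400,300)),cv.resize(b,(400,300))]))
print(arm.current_ee_pos(),arm.current_force(),arm.current_t())
E
```

```text
[0.56296104 0.02866434 0.1582    ]
[0.56368425 0.02878019 0.1993517 ] [0.02254832 0.26095923 0.98598475] 4.3583
```

View pics/c1.png

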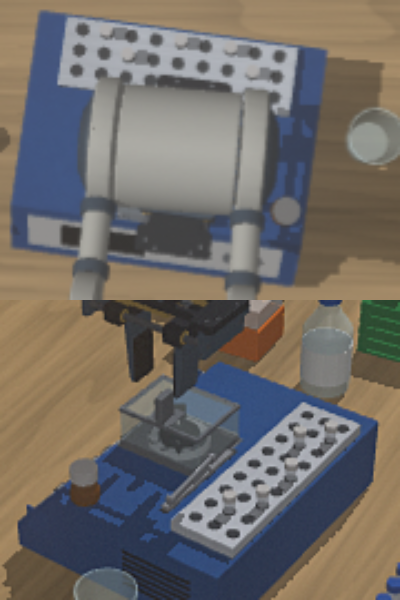

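The fin, at about (165, 405) in the lower view, lies between the two fingers, so the alignment is good. Next I descend and grip.

```bash
python3 - <<'E'
from plan import *
p,R=pull(0,1)
arm.move_l(p,R,feed=.08); print(arm.current_ee_pos(),np.round(arm.current_force(),2))
arm.grip(0.0); print(arm.current_width(),arm.current_grasp_force(),np.round(arm.current_force(),2),np.round(arm.current_torque(),2),arm.current_t())
E
```

```text
[0.56314354 0.02864275 0.15844352] [-0.42 -0.59 -1.02]
0.009895633727601116 30.00249445438385 [ 8.19  0.81 -4.25] [-0.11 -1.22 -0.14] 5.7
```

```bash
python3 - <<'E'
from plan import *
off=ux*.001
for i,th in enumerate(np.arange(.12,1.945,.12)):
    p,R=pull(th,1); arm.move_l(p+off,R,feed=.08)
    f=np.array(arm.current_force()); print(round(th,2),f.round(1),round(arm.current_width(),4),round(arm.current_t(),2))
    if np.linalg.norm(f)>40: print("stop");break
E
```

```text
0.12 [ 1.3 -2.6  4.1] 0.0099 6.0
0.24 [ 2.5 -4.1  5.6] 0.0101 6.3
0.36 [ 2.9 -5.2  7.6] 0.0098 6.6
0.48 [ 3.1 -4.4  7.5] 0.01 6.9
0.6 [ 3.5 -3.9  7.9] 0.0096 7.2
0.72 [ 3.7 -3.   9.1] 0.0097 7.5
0.84 [ 3.7 -2.3 10.6] 0.0096 7.8
0.96 [ 3.5 -1.   9.9] 0.0098 8.1
1.08 [2.8 0.1 9.7] 0.0095 8.4
1.2 [4.2 1.9 8.5] 0.0098 8.7
1.32 [3.7 2.6 9. ] 0.0096 9.0
1.44 [4.8 3.8 8.2] 0.0096 9.3
1.56 [5.2 4.9 7.4] 0.0103 9.6
1.68 [4.8 5.7 7.2] 0.01 9.9
1.8 [6.2 6.7 6.5] 0.0098 10.2
1.92 [6.6 7.3 5.6] 0.0095 10.5
```

```bash
python3 - <<'E'
from plan import *
import cv2
p,R=pull(1.97,1); arm.move_l(p+ux*.001,R,feed=.05); print(np.round(arm.current_force(),1)); arm.sleep(.3)
def snap(n):
    b=arm.snapshot("scene")[170:305,265:445,::-1]; cv2.imwrite(n,cv2.resize(b,(792,594),interpolation=cv2.INTER_CUBIC))
snap("pics/d1.png")
for th in (1.9,1.83,1.78):
    p,R=pull(th,1); arm.move_l(p+ux*.001,R,feed=.04); print(th,np.round(arm.current_force(),1))
snap("pics/d2.png"); print(arm.current_t())
E
```

```text
[5.3 7.4 7.6]
1.9 [ 6.8  6.4 -0.1]
1.83 [8.1 0.6 0. ]
1.78 [ 7.5 -1.2 -0.3]
12.075
```

View pics/d2.png

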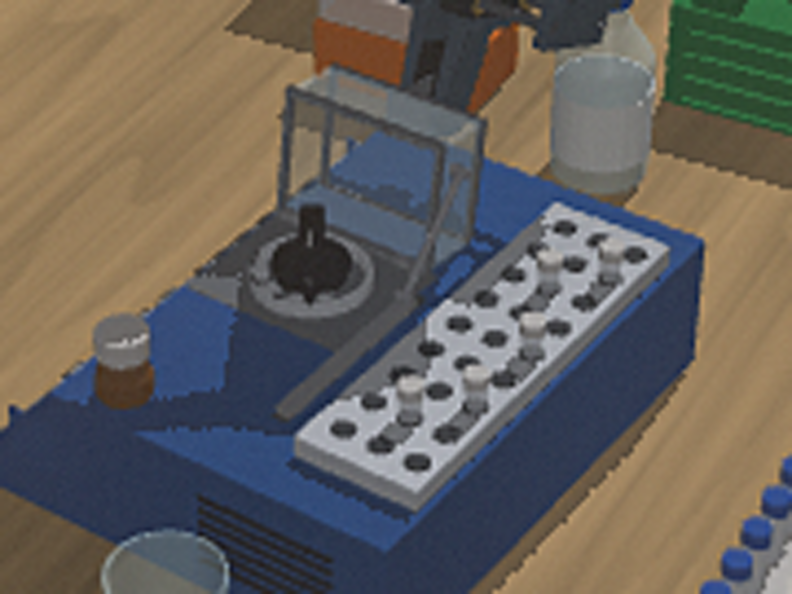

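The open hood stands with its rod running from (460, 175) down to the rail's left end at about (412, 297), so the stay looks dropped in. I'll let back a little more to confirm by force before letting go.

```bash
python3 - <<'E'
from plan import *
for th in (1.76,1.74,1.72):
    p,R=pull(th,1); arm.move_l(p+ux*.001,R,feed=.03); f=np.array(arm.current_force())
    t=Ro.from_rotvec([-th,0,0]).apply([0,.073,.071])/.1018
    print(th,f.round(1),"tang",(f@Rz(q[2])@t).round(2))
    if f@Rz(q[2])@t>8: break
E
```

```text
1.76 [ 7.8 -1.4 -1.7] tang 1.12
1.74 [ 8.1 -2.1 -3. ] tang 1.76
1.72 [ 8.6 -2.9 -3.5] tang 1.68
```

```bash
python3 - <<'E'
from plan import *
import cv2
b=arm.snapshot("scene")[190:250,320:400,::-1]; d=cv2.imread("pics/d2.png"); d1=cv2.imread("pics/d1.png")
f=lambda im:cv2.resize(im[88:352,242:594],(390,292))
cv2.imwrite("pics/e1.png",np.vstack([np.hstack([f(d1),f(d)]),np.hstack([cv2.resize(b,(390,292),interpolation=cv2.INTER_CUBIC),f(d)*0])]))
th=1.72;p,R=pull(th,1);print((np.array(arm.current_ee_pos())-p-ux*.001).round(4),np.round(arm.current_force(),1),arm.current_width())
E
```

```text
[ 0.0007 -0.0004 -0.0006] [ 8.1 -2.1 -3.7] 0.009900183329075659
```

View pics/e1.png

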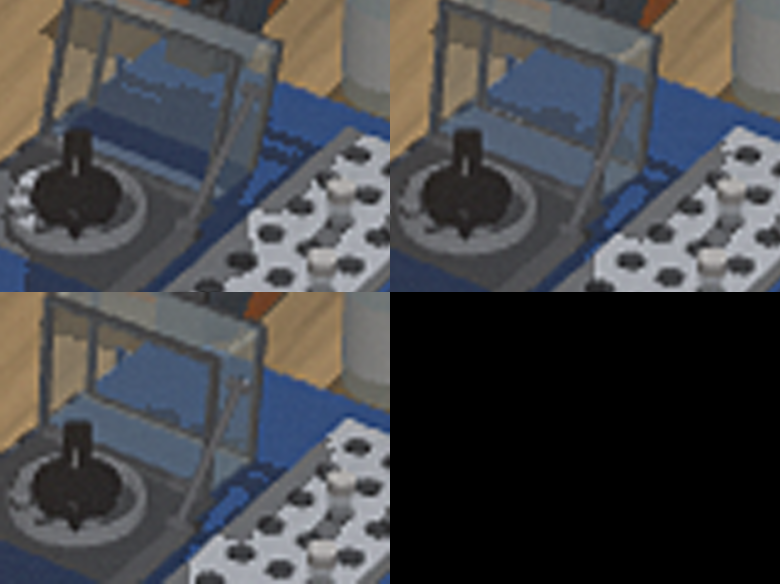

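```bash
python3 - <<'E'
from plan import *
for th in (1.70,1.68,1.66,1.64):
    p,R=pull(th,1); arm.move_l(p+ux*.001,R,feed=.03); f=np.array(arm.current_force())
    t=Ro.from_rotvec([-th,0,0]).apply([0,.073,.071])/.1018; g=f@Rz(q[2])
    print(th,f.round(1),"tang",(g@t).round(2),"torque",np.round(arm.current_torque(),2))
    if g@t>7: break
E
```

```text
1.7 [ 9.  -4.  -3.8] tang 1.24 torque [ 0.23 -1.4   0.5 ]
1.68 [ 8.8 -4.1 -3.7] tang 1.0 torque [ 0.17 -1.46  0.59]
1.66 [ 8.5 -4.  -4. ] tang 1.12 torque [ 0.1  -1.42  0.53]
1.64 [ 9.1 -4.3 -5.2] tang 1.79 torque [ 0.09 -1.47  0.59]
```

```bash
python3 - <<'E'
from plan import *
import cv2
full=arm.snapshot("scene"); cv2.imwrite("pics/now_raw.png",full[:,:,::-1])
n=cv2.resize(full[170:305,265:445,::-1],(792,594),interpolation=cv2.INTER_CUBIC)
for nm in("d1","d2"):
    d=cv2.imread(f"pics/{nm}.png")
    for k,(x,y) in dict(leftpost=(290,95),corner=(480,125),pivot=(460,180),knob=(312,270)).items():
        s=cv2.matchTemplate(n[y-70:y+70,x-80:x+80],d[y-25:y+25,x-25:x+25],cv2.TM_CCOEFF_NORMED); _,v,_,l=cv2.minMaxLoc(s)
        print(nm,k,round(v,2),(l[0]-55,l[1]-45))
d=cv2.imread("pics/d1.png"); d2=cv2.imread("pics/d2.png")
c=lambda i:cv2.resize(i[150:350,340:540],(390,390),interpolation=cv2.INTER_CUBIC)
cv2.imwrite("pics/f1.png",np.hstack([c(d),c(n)]))
E
```

```text
d1 leftpost 0.71 (-22, 11)
d1 corner 0.64 (-20, -8)
d1 pivot 0.6 (-18, 4)
d1 knob 0.95 (0, 0)
d2 leftpost 0.93 (-11, 7)
d2 corner 0.85 (-8, 1)
d2 pivot 0.81 (-6, 2)
d2 knob 0.96 (0, 0)
```

View pics/f1.png

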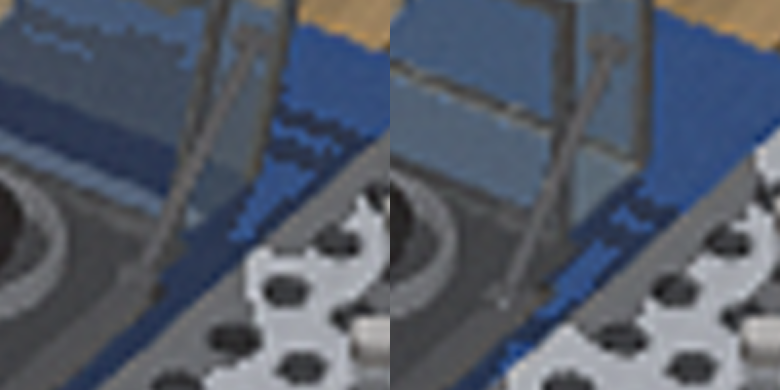

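The left tile (th 1.97) shows the foot at about (135, 275), short of the rail's end near (155, 290). The right tile shows it back at (110, 295), so it never dropped in. I'll compute the hood's real angle from the corners seen in d2.

```bash
python3 - <<'E'
from plan import *
C=np.array([[-.085,-.042,.151],[.025,-.042,.151],[-.085,-.042,.106],[.025,-.042,.106]]); h=np.array([-.03,.043,.104])
print("d2 obs (335,70)(483,120)(288,90)(443,147), cmd 1.78")
for th in(1.5,1.6,1.7,1.8,1.9):
    w=h2w(q,h+Ro.from_rotvec([-th,0,0]).apply(C-h)); print(th,((proj("scene",w)-[265,170]+.5)*4.4).round(0).tolist())
E
```

```text
d2 obs (335,70)(483,120)(288,90)(443,147), cmd 1.78
1.5 [[317.0, 62.0], [471.0, 119.0], [273.0, 100.0], [428.0, 159.0]]
1.6 [[325.0, 62.0], [479.0, 119.0], [281.0, 94.0], [436.0, 152.0]]
1.7 [[333.0, 64.0], [486.0, 120.0], [290.0, 88.0], [445.0, 146.0]]
1.8 [[340.0, 67.0], [493.0, 123.0], [298.0, 85.0], [452.0, 142.0]]
1.9 [[346.0, 72.0], [498.0, 128.0], [306.0, 82.0], [460.0, 140.0]]
```

The real angle lags the command by about 0.1 rad, so 1.97 reached only about 1.87, just short. I'll open further.

```bash
python3 - <<'E'
from plan import *
import cv2
def go(th,feed):
    p,R=pull(th,1); arm.move_l(p,R,feed=feed); f=np.array(arm.current_force())
    t=Ro.from_rotvec([-th,0,0]).apply([0,.073,.071])/.1018; g=f@Rz(q[2])@t
    print(th,f.round(1),"tang",round(g,2)); return g
for th in(1.8,1.95,2.0,2.04,2.08):
    if go(th,.06)<-15: break
arm.sleep(.4)
for th in(2.0,1.94,1.9,1.87,1.85,1.83,1.81,1.79,1.77):
    if go(th,.03)>7: break
im=arm.snapshot("scene")[:,:,::-1]; cv2.imwrite("pics/g_raw.png",im)
n=cv2.resize(im[170:305,265:445],(792,594),interpolation=cv2.INTER_CUBIC)
cv2.imwrite("pics/g1.png",cv2.resize(n[50:350,250:550],(600,600)))
print(arm.current_t())
E
```

```text
1.8 [13.3 -3.2 -1.5] tang 0.38
1.95 [11.8  1.4  2.6] tang -1.42
2.0 [10.9  2.5  4.4] tang -2.96
2.04 [11.2  4.8  5.4] tang -3.35
2.08 [11.   4.1  5.4] tang -3.9
2.0 [12.2  1.   0.9] tang -0.09
1.94 [12.9 -1.2  0.1] tang -0.05
1.9 [13.2 -2.9 -1.5] tang 0.73
1.87 [14.3 -3.7 -2.8] tang 1.49
1.85 [14.2 -5.4 -3.8] tang 1.56
1.83 [14.5 -4.4 -4.6] tang 2.62
1.81 [14.5 -4.5 -5.6] tang 3.32
1.79 [15.2 -4.6 -8.1] tang 5.36
1.77 [14.2 -4.8 -9.3] tang 6.07
18.4833
```

View pics/g1.png

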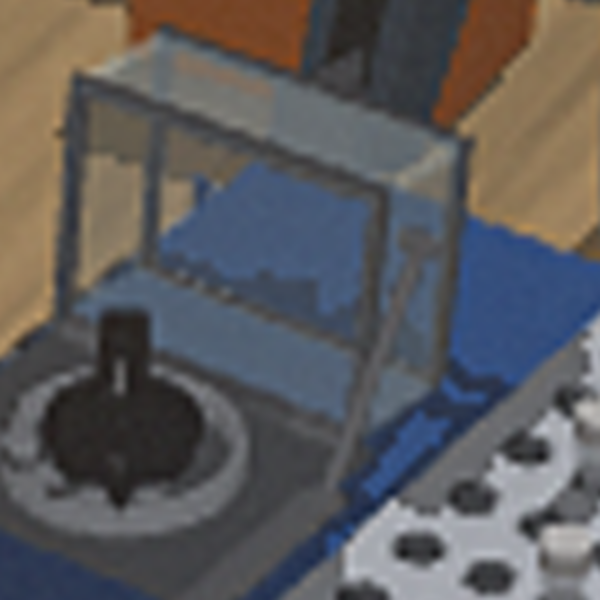

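Force now climbs steadily as I let back, and the foot sits at the rail's end near (335, 487). I'll confirm once more, relieve the load, release, and check the hood numerically.

```bash
python3 - <<'E'
from plan import *
import cv2
def go(th,feed):
    p,R=pull(th,1); arm.move_l(p,R,feed=feed); f=np.array(arm.current_force())
    t=Ro.from_rotvec([-th,0,0]).apply([0,.073,.071])/.1018; g=f@Rz(q[2])@t
    print(th,f.round(1),"tang",round(g,2)); return g,p,R
g,p,R=go(1.73,.03)
if g<7: raise SystemExit("not sure")
g,p,R=go(1.84,.03)
arm.grip(.03); arm.sleep(.2)
arm.move_l(p-R[:,2]*.09,R,feed=.1)
arm.move_l(p-R[:,2]*.09+[0,0,.08],R,feed=.15)
im=arm.snapshot("scene")[:,:,::-1]; cv2.imwrite("pics/h_raw.png",im)
o=cv2.imread("pics/g_raw.png")
for k,(x,y) in dict(leftpost=(331,192),corner=(374,198),pivot=(370,211),foot=(356,237)).items():
    s=cv2.matchTemplate(im[y-14:y+15,x-14:x+15],o[y-6:y+7,x-6:x+7],cv2.TM_CCOEFF_NORMED); _,v,_,l=cv2.minMaxLoc(s); print(k,round(v,2),(l[0]-8,l[1]-8))
print(arm.current_force(),arm.current_t())
E
```

```text
1.73 [ 13.9  -2.2 -11.4] tang 8.94
1.84 [13.3 -3.3  0.7] tang -1.48
leftpost 0.92 (1, 0)
corner 0.8 (1, -1)
pivot 0.8 (0, 0)
foot 0.63 (0, 0)
[-0.11599828  0.27109679 -0.38131105] 21.7667
```

The hood stands by itself. Next I swing the arm clear and measure the knob from above.

```bash
python3 - <<'E'
from plan import *
import cv2
j=np.array(arm.current_joint_positions()); print(np.round(arm.current_ee_pos(),3),j.round())
j[0]+=30; arm.move_joints(j)
t=arm.snapshot("top")[:,:,::-1]; s=arm.snapshot("scene")[:,:,::-1]
cv2.imwrite("pics/k_top.png",t); cv2.imwrite("pics/k_scene.png",s)
w=h2w(q,[[-.03,0,.1],[-.03,0,.141],[-.03,0,.117]]); pt=proj("top",w); ps=proj("scene",w); print(pt.round(1),ps.round(1))
x,y=285,215; a=cv2.resize(t[y:y+50,x:x+50],(400,400),interpolation=cv2.INTER_CUBIC)
x,y=308,205; b=cv2.resize(s[y:y+50,x:x+50],(400,400),interpolation=cv2.INTER_CUBIC)
for im,pp,o in((a,pt,(285,215)),(b,ps,(308,205))):
    for k in range(3): cv2.circle(im,tuple(((pp[k]-o+.5)*8).astype(int).tolist()),3,[(0,0,255),(0,255,0),(255,0,255)][k],-1)
cv2.imwrite("pics/k1.png",np.hstack([a,b])); print(arm.current_t())
E
```

```text
[0.583 0.216 0.297] [ 26.  32.  61. -20.  99.  31.]
[[302.7 237.8]
 [302.3 237. ]
 [302.6 237.5]] [[335.3 234.1]
 [335.2 221.3]
 [335.3 228.9]]
23.0917
```

View pics/k1.png

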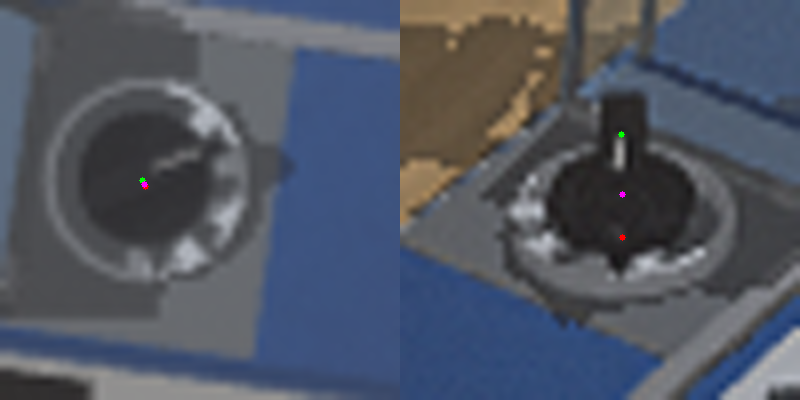

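The flange and collar centre is at about (147, 180) in the left tile, about 0.5 px off the prediction at (144, 184). The pointer lies at about −63°, against an expected −61°. I'll correct the axis by about +1 mm in x and −0.7 mm in y, then grip the bar.

```bash
cat >> plan.py <<'E'
K=h2w(q,[-.03,0,.12])[0]+[.001,-.0007,0]
E
python3 - <<'E'
from plan import *
R=down(np.radians(35))
arm.move_to(K+[0,0,.15],R); arm.grip(.045)
arm.move_l(K+[0,0,.03],R,feed=.12); arm.move_l(K,R,feed=.05)
print(np.round(arm.current_force(),2),arm.current_ee_pos()-K)
arm.grip(0.0); print(arm.current_width(),arm.current_grasp_force(),np.round(arm.current_force(),2),np.round(arm.current_torque(),2),arm.current_t())
E
```

```text
[ 0.12 -0.33  1.35] [1.28437118e-04 1.87181722e-06 6.59539668e-05]
0.013820239739706393 29.967268109321594 [2.23 3.53 0.12] [ 0.76 -0.42 -0.09] 27.7167
```

```bash
python3 - <<'E'
from plan import *
R=down(np.radians(35))
for d in(1,2,3,3.5,3.9,4.2,4.5,4.8,5.1):
    arm.move_l(K-[0,0,d/1e3],R,feed=.01); arm.sleep(.1); f=np.array(arm.current_force())
    print(d,f.round(2),round((K[2]-arm.current_ee_pos()[2])*1e3,2))
    if f[2]>11.2: break
print(arm.current_t())
E
```

```text
1 [1.63 5.12 3.1 ] 0.7
2 [1.62 5.31 5.05] 1.63
3 [0.71 5.13 7.3 ] 2.5
3.5 [0.85 6.2  7.45] 2.94
3.9 [0.02 5.38 8.14] 3.3
4.2 [1.02 4.6  8.86] 3.58
4.5 [0.67 4.8  9.33] 3.82
4.8 [-0.15  5.29  9.65] 4.12
5.1 [-0.45  5.93 11.87] 4.31
30.8667
```

```bash
python3 - <<'E'
from plan import *
d=5.2
for a in np.arange(30,-35.1,-5):
    arm.move_l(K-[0,0,d/1e3],down(np.radians(a)),feed=.05); f=np.mean([arm.current_force() for _ in range(3)],0); z=(K[2]-arm.current_ee_pos()[2])*1e3; T=arm.current_torque()
    print(a,f.round(1),np.round(T,2),round(z,2),round(arm.current_t(),2))
    if f[2]>15 : d-=.3
    elif f[2]<10.5: d+=.2
    if abs(f[0])+abs(f[1])>30 or f[2]>20: print("stop"); break
E
```

```text
30.0 [-1.6  5.7 13. ] [ 0.93  0.27 -0.06] 4.31 31.12
25.0 [-0.9  6.  13.1] [ 0.9   0.23 -0.06] 4.31 31.37
20.0 [-1.3  5.7 14.4] [ 0.9   0.3  -0.06] 4.31 31.62
15.0 [-2.   5.1 13.3] [ 0.88  0.32 -0.08] 4.32 31.87
10.0 [-1.1  4.6 12.5] [ 0.92  0.3  -0.04] 4.32 32.12
5.0 [-0.9  6.  13.8] [ 0.94  0.34 -0.05] 4.29 32.37
0.0 [-1.9  5.5 14. ] [ 0.92  0.36 -0.03] 4.32 32.62
-5.0 [-1.5  5.6 14.2] [ 0.93  0.36 -0.08] 4.31 32.87
-10.0 [-1.7  5.5 14.2] [ 0.94  0.43 -0.12] 4.3 33.12
-15.0 [-1.5  5.6 14. ] [ 0.96  0.5  -0.05] 4.31 33.37
-20.0 [-1.2  6.  13.8] [ 0.96  0.47 -0.05] 4.33 33.62
-25.0 [-1.4  5.9 13.2] [ 0.99  0.43 -0.1 ] 4.32 33.87
-30.0 [-1.2  4.6 13.5] [ 0.99  0.46 -0.05] 4.31 34.12
-35.0 [-0.8  5.7 13.1] [ 0.96  0.47 -0.01] 4.3 34.37
```

```bash
python3 - <<'E'
from plan import *
import cv2
R=down(np.radians(-35))
for d in(4,2.5,1,0,-.5):
    arm.move_l(K-[0,0,d/1e3],R,feed=.02); arm.sleep(.1); print(d,np.round(arm.current_force(),1),np.round(arm.current_torque(),2))
arm.grip(.045); arm.sleep(.2); arm.move_l(K+[0,0,.06],R,feed=.08); arm.move_l(K+[0,0,.15],R,feed=.15)
j=np.array(arm.current_joint_positions()); j[0]+=50; arm.move_joints(j)
t=arm.snapshot("top")[:,:,::-1]; s=arm.snapshot("scene")[:,:,::-1]
o=cv2.imread("pics/k_scene.png"); cv2.imwrite("pics/z_top.png",t)
for k,(x,y) in dict(leftpost=(331,192),corner=(374,198),pivot=(370,211),foot=(356,237)).items():
    m=cv2.matchTemplate(s[y-14:y+15,x-14:x+15],o[y-6:y+7,x-6:x+7],cv2.TM_CCOEFF_NORMED); _,v,_,l=cv2.minMaxLoc(m); print(k,round(v,2),(l[0]-8,l[1]-8))
x,y=285,215; a=cv2.resize(t[y:y+50,x:x+50],(400,400),interpolation=cv2.INTER_CUBIC)
x,y=308,205; b=cv2.resize(s[y:y+50,x:x+50],(400,400),interpolation=cv2.INTER_CUBIC)
cv2.imwrite("pics/z1.png",np.hstack([a,b])); print(arm.current_t(),arm.current_force())
E
```

```text
4 [-0.1  5.5  7.8] [ 1.05  0.1  -0.02]
2.5 [1.1 5.8 6.1] [ 1.02  0.   -0.02]
1 [2.  6.4 2.6] [ 1.03 -0.19 -0.06]
0 [2.9 5.  1.4] [ 1.04 -0.33 -0.06]
-0.5 [ 5.1  5.4 -5.5] [ 0.99 -0.7  -0.06]
leftpost 1.0 (0, 0)
corner 1.0 (0, 0)
pivot 0.99 (0, 0)
foot 1.0 (0, 0)
40.4667 [ 0.03631408 -0.02141132  0.84921835]
```

View pics/z1.png

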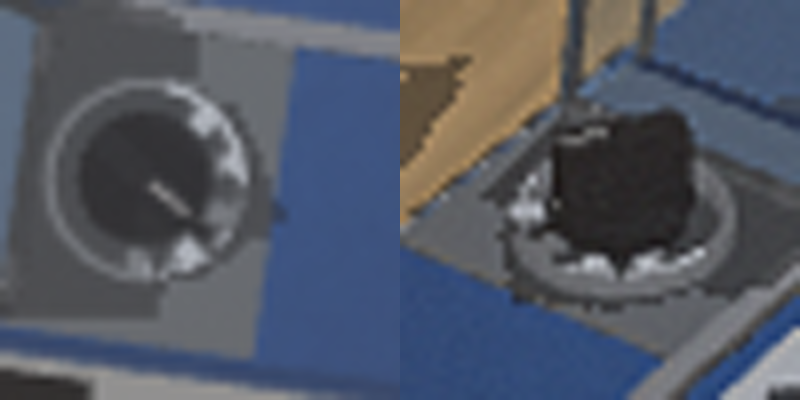

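The pointer now runs from (150, 183) to (192, 217), about −129° against an expected −131° for the third notch. The upward tug at the top of the stroke shows the knob came fully up, and the hood has not moved.

```bash
python3 -c "
from rig import arm
print(arm.sign_off())"
```

```text
the job is handed in; nothing more can be done
None
```

I handed the job in: the hood is propped on its stay and the selector has sprung back up in the third notch, checked by camera and force readings, but no verdict was returned.

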